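# Put the mixed-up samples back on their own display stands

### The arm

A 7-joint arm with a two-finger parallel gripper is mounted at the origin on the work surface; the furniture and walls round the work are solid. World frame = base frame: x ahead of the robot, y to its left, z up, the work surface at z = 0. Lengths are in m, angles in rad, forces in N, time in s.
With the tool pointing down it reaches from about 0.4 to 0.925 m from the base axis. Payload 5.6 kg.
Tool frame: the origin (TCP) lies between the finger pads; the fingertips stand 11 mm ahead of it and the grasp point (between the pads) lies 8 mm behind it (finger_overhang is the distance from the TCP to the fingertips, in m); z points along the fingers, y is the line along which they close (so a half turn about z gives the same grasp; the last joint's range is limited). The gripper opens to 85 mm and grips with 20 to 120 N. Pads are 22 mm wide; open, the fingers measure 114 mm over their backs; the gripper's body (76 mm by 85 mm) begins 54 mm behind the grasp point. The pads swing forward as they close: fully open they stand 13 mm farther back than shut.
Start: joints at [-1.249, 0.468, -0.012, 1.603, 0.006, 1.071, -0.056], TCP at [0.232, 0.607, 0.242] pointing down, gripper open.
Joint ranges: [-2.53, 2.53], [-0.31, 2.02], [-1.57, 1.55], [0.28, 2.44], [-1.29, 4.43], [0.15, 1.84], [-2.92, 2.92]. Speed limits (rad/s): [2.57, 2.57, 3.14, 3.14, 3.14, 3.14, 3.14].

### API

Orientations are given as a unit quaternion [w, x, y, z].
In Python, from station import * gives the robot as it stands. The module is installed in compiled form; this text tells all that it offers.
- The arm moves only by the tool step_arm, never from a script. Its argument "moves" is one flat list of numbers, 7 for each row, row after row: the turn, a rotation vector about the tool's x, y, z in rad, then the shift along the tool's x, y, z in cm, then the closure, from -1 (fully open) to 1 (shut). In form: [ax, ay, az, dx, dy, dz, jaw, ax, ay, az, dx, dy, dz, jaw, ...]. A call has 1 to 10 rows; each row shifts and turns the commanded pose from where the row before left it, along the tool's axes as they then stand; what a row does not reach is not made up. A row lasts 1/12 s, in which the tool goes at most 41.7 mm and 7.16 degrees, less where a joint would pass 70% of its speed; a pose out of reach is approached as far as the arm can. A call with a gripper value outside its range is refused whole. The fingers move at their own pace and stop on an object; the grip force is fixed at half the most. Time passes only in rows, so rows that do not move let the fingers close. It gives the time, the measured TCP pose, the force, the opening and the grip force at its end, in the units of the state.
- sense(): the state, without advancing time (a new reading comes with each control period).
- read_camera(name): name is "scene" or "top" or "wrist"; returns a dict with "pixels" (400x640x3 uint8, red, green, blue), "fx", "fy", "cx", "cy" (pixels), "camera_from_world" (4x4, takes a point from world to camera coordinates). Camera axes: x right, y down, z forward; pixel columns grow to the right and rows downward; lengths in m; the calibration is good to about 2 mm. A picture is of the moment at which its call begins. There is no depth.
- hand_in(): hands the job in; it is judged then, once.
The state is a dict: "time_s": time; "qpos": joint angles; "dq": joint speeds; "effort": joint torques, N m; "ee_pos": TCP position; "tcp_rot": TCP orientation; "ft_force": force on the tool from outside, world axes, zero at the start; "moment": the same for the moment, N m; "width": finger opening in m; "gripper_force": force on a finger pad.
Only numpy, scipy, OpenCV 4.12 (cv2) and the standard library are available. Lean on these libraries where they do the work, as an engineer would, in place of code of your own. Each camera call takes 0.05 s, during which the arm holds its last target. There are 200 camera calls.

### The job

The four wooden samples - skittle, stamp, ring tower and toy car - have been put back on one another's display stands. Swap them round so that each stands upright, fully down in the recess cut for its own foot, using the empty cork mat to set one aside on the way. Do not knock any sample over, and leave the counter bell where it is.

Things in the scene. Friction and masses are not known exactly. Their poses are not given: they have to be found in the camera images.
- skittle: Turned wooden skittle, standing, 100 mm tall, round foot 38 mm across, narrow waist at 62 mm and a round head about 24 mm across above it; easiest to grasp by the head, about 80 mm up. Origin: centre of the underside, z up. 28 g.
- stamp: Wooden hand stamp, standing, 66 mm tall: a block 24 mm (its x) by 36 mm (its y), 22 mm high, with a round handle at most 24 mm across above it; easiest to grasp by the handle, about 48 mm up. Origin: centre of the underside, z up. 40 g.
- peg_tower: Stacking toy in one piece (rings glued on): round base 72 mm across, three rings, and a peg with a round head 24 mm across between 83 and 110 mm up, the place to grasp it. Origin: centre of the underside, z up. 110 g.
- toy_car: Wooden car on four wheels, 102 mm long (its y, nose to -y), 50 mm tall; body 34 mm wide (its x), 58 mm over the wheels. The wheels are 26 mm in diameter, so above 26 mm the sides of the body are bare; grasp across the body at its middle, about 46 mm up. Origin: centre of the underside, z up. 90 g. The wheels do not roll.
- skittle_stand: The skittle's display stand: round beech disc 104 mm across with a round recess 48 mm across in its centre (hidden at the start by whatever stands over it). It is fixed to the table, 18 mm high; the recess is lined with grey felt and 8 mm deep, its floor 10 mm above the table. Origin: centre of the underside, z up. 
- stamp_stand: The stamp's display stand: square beech block 100 x 100 mm with a small rectangular recess, 34 mm (its x) by 46 mm (its y), in its centre (hidden at the start by whatever stands over it). It is fixed to the table, 18 mm high; the recess is lined with grey felt and 8 mm deep, its floor 10 mm above the table. Origin: centre of the underside, z up. 
- tower_stand: The ring tower's display stand: round beech disc 112 mm across with a wide round recess 82 mm across in its centre. It is fixed to the table, 18 mm high; the recess is lined with grey felt and 8 mm deep, its floor 10 mm above the table. Origin: centre of the underside, z up. 
- car_stand: The toy car's display stand: oblong beech block 88 mm (its x) by 132 mm (its y) with an oblong recess, 68 mm (x) by 112 mm (y), in its centre. It is fixed to the table, 18 mm high; the recess is lined with grey felt and 8 mm deep, its floor 10 mm above the table. The car may point either way. Origin: centre of the underside, z up. 
- mat: Flat square cork mat, 125 x 125 mm and 3 mm thick, fixed to the table, empty at the start: the free spot. Origin: centre of the underside, z up. 
- bell: Bystander: chrome counter bell, 77 mm across and 58 mm tall, loose, behind the stands. Origin: centre of the underside.
Things that resemble listed ones, but are neither listed nor needed, are in the scene too. Leave any pink look-alike of the peg_tower alone.

How it is judged:
By the outcome, as a careful person would: the job done as asked, in the order asked, and still so for the second after the job is handed in, with the robot touching nothing.
It also fails if it takes over 115 s, if anything falls off the work surface, if the arm or the gripper's body presses on something with over 40 N, if the wrist force passes 120 N, or if a joint passes its speed limit or range.

## Working session

There is one attempt and no reset: what is moved stays moved. The work goes in short steps, Python scripts to look and compute and a tool call to move; the robot and the scene stay as the last step left them, time stands still between calls to the robot, and variables do not carry over. Pictures are saved under pics/ and viewed, at most 14 in all, crops included, and the job is handed in when it is done.

Besides the shell and the picture viewer there is one more tool, called by a JSON object that holds its "api" and its "payload", one argument or row to a line. step_arm: Moves the arm, as the interface text tells. Its arguments: {"type":"object","properties":{"moves":{"type":"array","items":{"type":"number"}}},"required":["moves"]}

```bash
mkdir -p pics
cat > h.py <<'E'
from station import *
import numpy as np, cv2
def snap(n,f):
    c=read_camera(n); cv2.imwrite('pics/'+f,c['pixels'][:,:,::-1]); np.savez(''+n+'.npz',**{k:np.array(v) for k,v in c.items()}); return c
def load(n): return dict(np.load(''+n+'.npz'))
def ray(c,u,v,z):
    M=np.array(c['camera_from_world']);R,t=M[:3,:3],M[:3,3]
    o=-R.T@t; d=R.T@np.array([(u-c['cx'])/c['fx'],(v-c['cy'])/c['fy'],1.]); return o+d*(z-o[2])/d[2]
def proj(c,p):
    q=(np.array(c['camera_from_world'])@np.append(p,1))[:3]; return c['fx']*q[0]/q[2]+c['cx'],c['fy']*q[1]/q[2]+c['cy']
E
python3 - <<'E'
from h import *
for n in('top','scene'):
    c=snap(n,n+'0.png'); M=np.array(c['camera_from_world']);print(n,c['fx'],-M[:3,:3].T@M[:3,3],M[:3,:3].round(2).tolist())
s=sense();print(s['time_s'],s['ee_pos'],s['tcp_rot'],s['width'])
E
```

```text
top 506.3689262619624 [ 0.46304969 -0.10217691  0.97813623] [[-0.01, -1.0, -0.03], [-1.0, 0.01, -0.09], [0.1, 0.03, -0.99]]
scene 512.1170223249792 [ 0.27860067 -0.62817814  0.78269893] [[0.89, -0.45, 0.01], [-0.34, -0.68, -0.65], [0.3, 0.57, -0.76]]
0.1 [0.23179184 0.6067578  0.24144267] [-7.12875030e-05  1.81400007e-01  9.83409080e-01 -7.82906106e-04] 0.08568394652362779
```

View pics/top0.png

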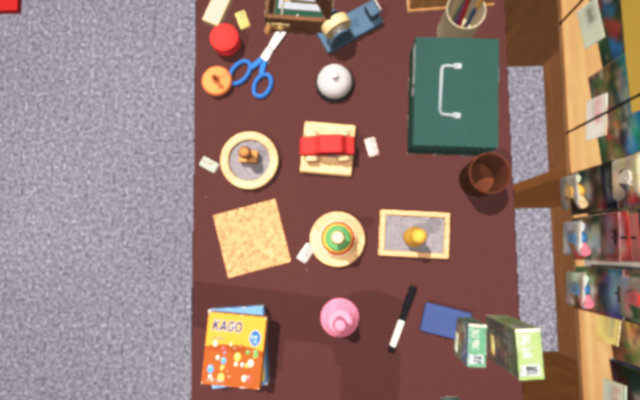

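View pics/scene0.png

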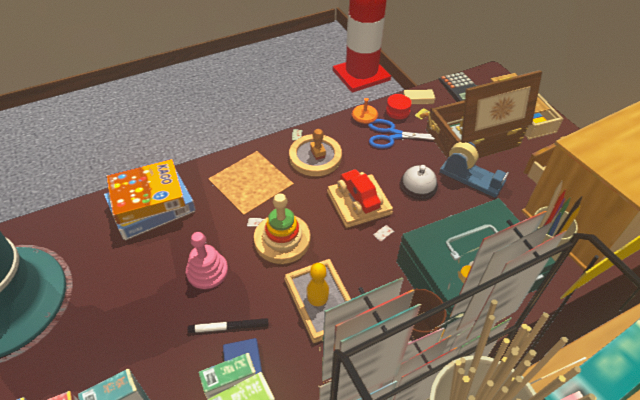

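The top view shows the tower on the skittle stand (337,238), the stamp on the tower stand (249,160), the car on the stamp stand (328,148) and the skittle on the car stand (414,234). The mat is at (252,238), the bell at (334,82) and the pink look-alike at (340,318). The scene view agrees.

Run:
```python
from h import *
c=load('top');im=c['pixels'][110:290,195:465][:,:,::-1]
cv2.imwrite('pics/crop0.png',cv2.resize(im,None,fx=2.9,fy=2.9,interpolation=cv2.INTER_CUBIC))
for n,(u,v) in dict(beechT=(337,262),beechCar=(383,222),beechSq=(305,130),beechR=(224,160),felt=(390,240),table=(290,200),mat=(250,250),yel=(415,236),red=(328,146)).items():
    print(n,c['pixels'][v,u],cv2.cvtColor(c['pixels'][v:v+1,u:u+1],cv2.COLOR_RGB2HSV)[0,0])
for n,u,v,z in(('skst',337,238,.018),('twst',249,160,.018),('stst',328,148,.018),('carst',414,234,.018),('mat',252,238,.003)): print(n,ray(c,u,v,z).round(3))
```

```text
beechT [255 252 205] [ 28  50 255]
beechCar [255 249 194] [ 27  61 255]
beechSq [255 250 197] [ 27  58 255]
beechR [255 251 200] [ 28  55 255]
felt [204 188 189] [178  20 204]
table [126  74  69] [  3 115 126]
mat [254 227 157] [ 22  97 254]
yel [255 238 104] [ 27 151 255]
red [255  94  86] [  1 169 255]
skst [ 0.482 -0.1    0.018]
twst [0.634 0.067 0.018]
stst [ 0.655 -0.085  0.018]
carst [ 0.488 -0.245  0.018]
mat [0.484 0.064 0.003]
```

View pics/crop0.png

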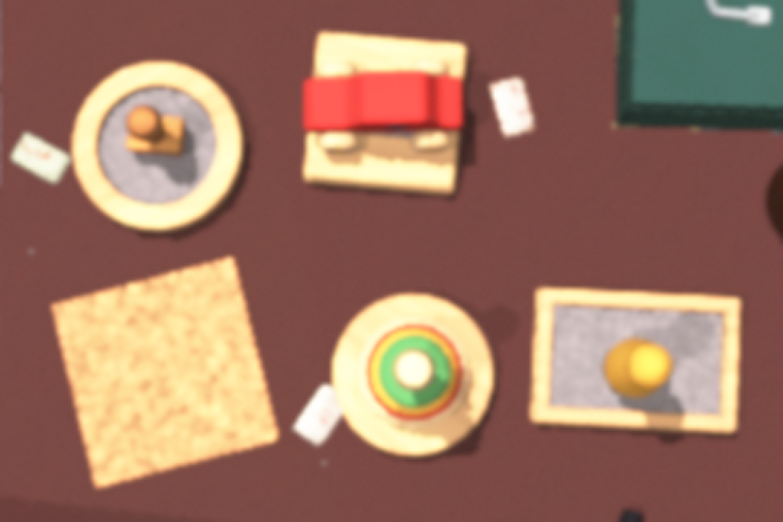

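The crop shows the stamp off-centre in the tower stand's recess, with its handle near crop (145,122). The car lies along image-horizontal, its roof at (385,100). The skittle head is at (650,367) and the tower head at (413,370).

Run:
```python
from h import *
c=load('top');px=c['pixels'];hsv=cv2.cvtColor(px,cv2.COLOR_RGB2HSV)
H,S,V=[hsv[:,:,i].astype(int) for i in range(3)]
def mask(b,f):
    m=np.zeros(H.shape,np.uint8);u0,v0,u1,v1=b;m[v0:v1,u0:u1]=f[v0:v1,u0:u1];return m*255
def big(m):
    cs=cv2.findContours(m,cv2.RETR_EXTERNAL,cv2.CHAIN_APPROX_NONE)[0];return max(cs,key=cv2.contourArea)[:,0].astype(float)
def w(pts,z): return np.array([ray(c,u,v,z)[:2] for u,v in pts])
beech=(S<110)&(V>185)&(H>15)&(H<40)
for n,b,z in(('skst',(305,205,372,272),.018),('twst',(216,128,284,192),.018),('stst',(297,115,360,180),.018),('carst',(374,204,455,264),.018),('mat',(208,195,295,282),.003)):
    p=big(mask(b,beech)); p=cv2.convexHull(p.astype(np.float32))[:,0]; q=(w(p,z)*1000).astype(np.float32)
    print(n,'circ',np.round(cv2.minEnclosingCircle(q)[0],1),round(2*cv2.minEnclosingCircle(q)[1],1),'rect',np.round(cv2.minAreaRect(q)[0],1),np.round(cv2.minAreaRect(q)[1],1),round(cv2.minAreaRect(q)[2],1), 'ell',[np.round(k,1) for k in cv2.fitEllipse(q)[:2]])
# samples
yel=(S>120)&(H>18)&(H<32)&(V>150)
p=big(mask((395,220,435,250),yel));q=w(p,.095)
head=(S>100)&(V>240)&(H>22); p2=big(mask((395,220,435,250),head)); print('skittle head',(w(p2,.098).mean(0)*1000).round(1),cv2.minEnclosingCircle((w(p2,.098)*1000).astype(np.float32)))
p=big(mask((320,222,355,252),(S<90)&(V>235)&(H>15)&(H<45)))
print('tower head',cv2.minEnclosingCircle((w(p,.12)*1000).astype(np.float32)))
red=(H<8)&(S>140)&(V>150)
p=big(mask((290,125,365,165),red));q=(w(p,.065)*1000).astype(np.float32);print('car',cv2.minAreaRect(q),q.min(0),q.max(0))
brown=(S>100)&(H>5)&(H<20)&(V>100)
p=big(mask((230,140,268,172),brown));q=(w(p,.04)*1000).astype(np.float32);print('stamp',cv2.minAreaRect(q),q.min(0),q.max(0))
for n,g in(('skittle',(650,367,.098)),('tower',(413,370,.128)),('stamp',(145,120,.076))): print(n,ray(c,195+g[0]/2.9,110+g[1]/2.9,g[2]).round(4))
```

```text
skst circ [478.2 -93. ] 115.5 rect [480.8 -99.1] [102.  102.5] 68.4 ell [array([479.7, -96.3]), array([100. , 111.5])]
twst circ [634.7  68.6] 111.9 rect [635.4  68.9] [109.8 109.1] 44.7 ell [array([634.7,  68.5]), array([110.4, 111.5])]
stst circ [690.4 -87.3] 98.1 rect [692.8 -87.5] [96.6 25.6] 89.0 ell [array([690.7, -83.7]), array([ 33.4, 119.2])]
carst circ [ 488.6 -245. ] 152.2 rect [ 489.  -244.6] [130.2  85.2] 86.4 ell [array([ 489.1, -246.8]), array([ 99.3, 185.1])]
mat circ [484.2  64.4] 169.3 rect [484.5  65. ] [122.7 122.1] 14.1 ell [array([479.4,  62.9]), array([144.9, 174.1])]
skittle head [ 484.5 -240.3] ((484.4591979980469, -240.41082763671875), 9.668810844421387)
tower head ((481.8388977050781, -100.32967376708984), 9.963459968566895)
car ((651.4869995117188, -83.39756774902344), (36.69558334350586, 101.21183776855469), 0.34985455870628357) [ 632.90875 -133.92262] [669.7413   -32.891586]
stamp ((640.2681884765625, 64.53440856933594), (36.303497314453125, 28.686840057373047), 89.11583709716797) [625.6731    46.459026] [654.8039   82.55133]
skittle [ 0.4812 -0.2421  0.098 ]
tower [ 0.4803 -0.1013  0.128 ]
stamp [0.6393 0.0645 0.076 ]
```

{"api": "step_arm", "payload": {
  "moves": [0,0,0.1206,0,0,0,-1,0,0,0.1206,0,0,0,-1,0,0,0.1206,0,0,0,-1,0,0,0.1206,0,0,0,-1,0,0,0.1206,0,0,0,-1,0,0,0.1206,0,0,0,-1,0,0,0.1206,0,0,0,-1,0,0,0.1206,0,0,0,-1,0,0,0.1206,0,0,0,-1,0,0,0.1206,0,0,0,-1]
}}

```text
time_s: 0.93
ee_pos: [0.2318, 0.6069, 0.2418]
tcp_rot: [0.0, 0.709, 0.705, -0.0]
ft_force: [-1.4, -0.6, -0.3]
width: 0.0851
gripper_force: 0.0
```

{"api": "step_arm", "payload": {
  "moves": [0,0,0,-4,1.5,0,-1,0,0,0,-4,1.5,0,-1,0,0,0,-4,1.5,0,-1,0,0,0,-4,1.5,0,-1,0,0,0,-4,1.5,0,-1,0,0,0,-4,1.5,0,-1,0,0,0,-4,1.5,0,-1,0,0,0,-4,1.5,0,-1,0,0,0,-4,1.5,0,-1,0,0,0,-4,1.5,0,-1]
}}

```text
time_s: 1.77
ee_pos: [0.3783, 0.215, 0.2422]
tcp_rot: [-0.0, 0.707, 0.707, 0.0]
ft_force: [0.7, 0.4, 0.1]
width: 0.0855
gripper_force: 0.0
```

{"api": "step_arm", "payload": {
  "moves": [0,0,0,-4,1,0,-1,0,0,0,-4,1,0,-1,0,0,0,-4,1,0,-1,0,0,0,-4,1,0,-1,0,0,0,-4,1,0,-1,0,0,0,-4,1,0,-1,0,0,0,-4,1,0,-1,0,0,0,-4,1,0,-1,0,0,0,-4,1,0,-1,0,0,0,-1,0,0,-1]
}}

```text
time_s: 2.6
ee_pos: [0.4688, -0.1595, 0.2428]
tcp_rot: [0.002, 0.71, 0.705, -0.001]
ft_force: [0.3, 0.2, 0.2]
width: 0.0852
gripper_force: 0.0
```

Run:
```python
from h import *
s=sense();print(s['ee_pos'])
c=snap('wrist','w1.png');M=np.array(c['camera_from_world']);print(c['fx'],-M[:3,:3].T@M[:3,3],M[:3,:3].round(2).tolist())
```

```text
[ 0.46878883 -0.15952905  0.24284605]
283.3116388630888 [ 0.46848587 -0.09406259  0.37352115] [[1.0, -0.01, 0.0], [-0.01, -0.97, 0.26], [0.0, -0.26, -0.97]]
```

View pics/w1.png

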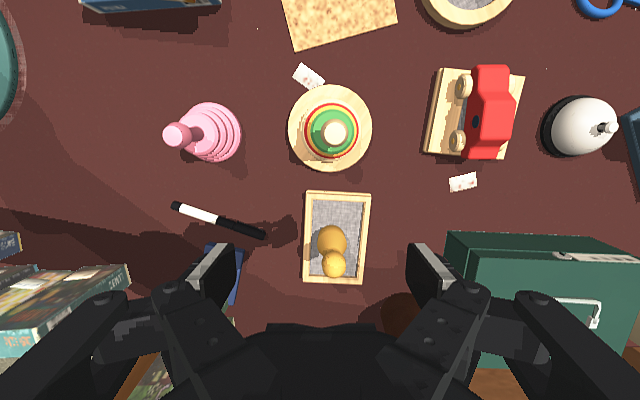

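The wrist view shows the skittle head at (333,264), the skittle body at (332,240) and the tower head at (334,133). The car's red body is centred near (491,113).

Run:
```python
from h import *
c=load('wrist');hsv=cv2.cvtColor(c['pixels'],cv2.COLOR_RGB2HSV);H,S,V=[hsv[:,:,i].astype(int) for i in range(3)]
def blob(b,f,z):
    m=np.zeros(H.shape,np.uint8);u0,v0,u1,v1=b;m[v0:v1,u0:u1]=f[v0:v1,u0:u1]
    p=max(cv2.findContours(m,cv2.RETR_EXTERNAL,cv2.CHAIN_APPROX_NONE)[0],key=cv2.contourArea)
    q=np.array([ray(c,*a,z)[:2]*1000 for a in p[:,0]],np.float32);return np.round(cv2.minEnclosingCircle(q)[0],1),round(2*cv2.minEnclosingCircle(q)[1],1),[np.round(x,1) for x in cv2.minAreaRect(q)]
print('sk head',ray(c,333,264,.098)); print('sk all',blob((305,215,360,285),(S>130)&(H>12)&(H<35),.098))
print('tower head',blob((318,118,350,150),(S<110)&(V>180)&(H>12)&(H<35),.115),ray(c,334,133,.115))
print('car red',blob((440,55,540,165),((H<6)|(H>174))&(S>150)&(V>90),.06))
print('carst',blob((298,185,380,290),((S>20)&(V>130)&(H>12)&(H<35)),.018))
```

```text
sk head [ 0.4816758  -0.23904313  0.098     ]
sk all (array([ 482.3, -224.8]), 60.5, [array([ 479.9, -224.6]), array([59.9, 30.5]), np.float64(89.5)])
tower head (array([ 482. , -100.3]), 23.1, [array([ 482.4, -100.7]), array([21.6, 20.4]), np.float64(89.8)]) [ 0.48109802 -0.10182753  0.115     ]
car red (array([645. , -84.2]), 100.1, [array([649. , -84.4]), array([96.2, 52.2]), np.float64(89.8)])
carst (array([ 488.4, -244.2]), 155.3, [array([ 487.8, -243.9]), array([133.7,  85.2]), np.float64(86.3)])
```

{"api": "step_arm", "payload": {
  "moves": [0,0,0.002,-2,0.33,1.5,-1,0,0,0.002,-2,0.33,1.5,-1,0,0,0.002,-2,0.33,1.5,-1,0,0,0,-2,0.33,1.5,-1,0,0,0,0,0,2,-1,0,0,0,0,0,2,-1,0,0,0,0,0,1,-1,0,0,0,0,0,0,-1]
}}

```text
time_s: 3.32
ee_pos: [0.4797, -0.2315, 0.1301]
tcp_rot: [-0.002, 0.709, 0.705, -0.001]
ft_force: [-0.3, 0.4, 0.2]
width: 0.0854
gripper_force: 0.0
```

{"api": "step_arm", "payload": {
  "moves": [0,0,0,-0.4,0.1,1,-1,0,0,0,-0.4,0.1,1,-1,0,0,0,-0.2,0.1,1,-1,0,0,0,0,0,1,-1,0,0,0,0,0,1,-1,0,0,0,0,0,0,-1]
}}

```text
time_s: 3.82
ee_pos: [0.4829, -0.2422, 0.0802]
tcp_rot: [-0.002, 0.709, 0.705, -0.001]
ft_force: [-0.6, 0.1, 0.7]
width: 0.0855
gripper_force: 0.0
```

{"api": "step_arm", "payload": {
  "moves": [0,0,0,0,0,0,1,0,0,0,0,0,0,1,0,0,0,0,0,0,1,0,0,0,0,0,0,1,0,0,0,0,0,0,1,0,0,0,0,0,0,1,0,0,0,0,0,0,1,0,0,0,0,0,0,1]
}}

```text
time_s: 4.48
ee_pos: [0.4841, -0.2432, 0.0828]
tcp_rot: [0.0, 0.709, 0.705, 0.0]
ft_force: [-1.2, 0.9, 5.4]
width: 0.022
gripper_force: 58.6
```

{"api": "step_arm", "payload": {
  "moves": [0,0,0,0,0,-1,1,0,0,0,0,0,-2,1,0,0,0,0,0,-3,1,0,0,0,0,0,-3,1,0,0,0,0,0,-3,1,0,0,0,0,0,-3,1,0,0,0,0,0,-2,1,0,0,0,0,0,0,1]
}}

```text
time_s: 5.15
ee_pos: [0.4861, -0.2443, 0.257]
tcp_rot: [0.004, 0.709, 0.705, 0.002]
ft_force: [1.1, 0.3, -0.4]
width: 0.0222
gripper_force: 58.8
```

{"api": "step_arm", "payload": {
  "moves": [0,0,0,2,0,0,1,0,0,0,3.5,0,0,1,0,0,0,4,0,0,1,0,0,0,4,0,0,1,0,0,0,4,0,0,1,0,0,0,4,0,0,1,0,0,0,4,0,0,1,0,0,0,3.5,0,0,1,0,0,0,2,0,0,1,0,0,0,0,0,0,1]
}}

```text
time_s: 5.98
ee_pos: [0.4851, 0.0725, 0.2515]
tcp_rot: [-0.001, 0.706, 0.708, -0.0]
ft_force: [-0.3, -0.8, -0.9]
width: 0.022
gripper_force: 58.7
```

{"api": "step_arm", "payload": {
  "moves": [0,0,0,-0.3,0,1.5,1,0,0,0,-0.3,0,3,1,0,0,0,0,0,4,1,0,0,0,0,0,3.5,1,0,0,0,0,0,2.5,1,0,0,0,0,0,1.2,1,0,0,0,0,0,0.8,1,0,0,0,0,0,0.3,1,0,0,0,0,0,0,1]
}}

```text
time_s: 6.73
ee_pos: [0.4864, 0.0607, 0.0847]
tcp_rot: [0.0, 0.709, 0.705, 0.0]
ft_force: [0.1, -0.4, -0.3]
width: 0.0223
gripper_force: 58.7
```

{"api": "step_arm", "payload": {
  "moves": [0,0,0,0,0,0.4,1,0,0,0,0,0,0.3,1,0,0,0,0,0,0.2,1,0,0,0,0,0,0,1]
}}

```text
time_s: 7.07
ee_pos: [0.4864, 0.0612, 0.0758]
tcp_rot: [0.0, 0.709, 0.705, 0.001]
ft_force: [0.0, -0.2, 0.2]
width: 0.0223
gripper_force: 58.8
```

{"api": "step_arm", "payload": {
  "moves": [0,0,0,0,0,0.1,1,0,0,0,0,0,0.1,1,0,0,0,0,0,0,1]
}}

```text
time_s: 7.32
ee_pos: [0.487, 0.0614, 0.0756]
tcp_rot: [-0.0, 0.709, 0.705, 0.001]
ft_force: [-5.3, -0.6, 23.4]
width: 0.0224
gripper_force: 61.8
```

{"api": "step_arm", "payload": {
  "moves": [0,0,0,0,0,-0.1,0,0,0,0,0,0,0,-0.5,0,0,0,0,0,0,-1,0,0,0,0,0,0,-1,0,0,0,0,0,0,-1,0,0,0,0,0,-1,-1,0,0,0,0,0,-2,-1,0,0,0,0,0,-3,-1,0,0,0,0,0,-3,-1,0,0,0,0,0,-3,-1]
}}

```text
time_s: 8.15
ee_pos: [0.4856, 0.0605, 0.1959]
tcp_rot: [0.0, 0.71, 0.705, -0.0]
ft_force: [0.5, 0.2, -0.6]
width: 0.0852
gripper_force: 0.0
```

{"api": "step_arm", "payload": {
  "moves": [0,0,0,0,0,-2,-1,0,0,0,-2,2,-1,-1,0,0,0,-2.5,2.8,0,-1,0,0,0,-2.5,2.8,0,-1,0,0,0,-2.5,2.8,0,-1,0,0,0,-2.5,2.8,0,-1,0,0,0,-1.7,2,0,-1,0,0,0,-0.8,1,0,-1,0,0,0,0,0,0,-1]
}}

```text
time_s: 8.9
ee_pos: [0.6482, -0.0884, 0.2246]
tcp_rot: [0.001, 0.711, 0.704, -0.001]
ft_force: [-0.4, -0.4, 0.3]
width: 0.0851
gripper_force: 0.0
```

Run:
```python
from h import *
print(sense()['ee_pos']); snap('wrist','w2.png')
```

```text
[ 0.64823957 -0.08843881  0.22456496]
```

View pics/w2.png

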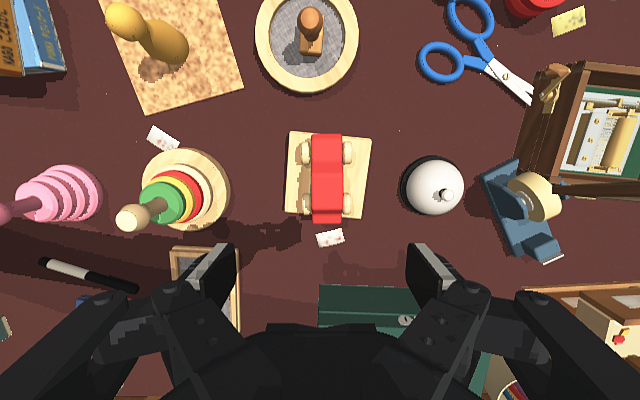

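The skittle stands on the mat at (150,35). The car has wheel pairs at rows 152 and 203, columns 303 to 350, and its body is centred at column 327. The stamp handle is at (310,22).

Run:
```python
from h import *
c=load('wrist')
for u,v,z in((306,152,.044),(348,152,.044),(306,204,.044),(348,204,.044),(327,178,.044),(311,22,.076),(312,42,.032)): print(u,v,ray(c,u,v,z).round(4))
```

```text
306 152 [ 0.6327 -0.0519  0.044 ]
348 152 [ 0.6784 -0.0524  0.044 ]
306 204 [ 0.6314 -0.1107  0.044 ]
348 204 [ 0.6793 -0.1111  0.044 ]
327 178 [ 0.6554 -0.0808  0.044 ]
311 22 [0.6412 0.0632 0.076 ]
312 42 [0.6408 0.0587 0.032 ]
```

{"api": "step_arm", "payload": {
  "moves": [0,0,0,0.2,0.2,1.5,-1,0,0,0,0.2,0.2,3,-1,0,0,0,0.1,0.1,3.5,-1,0,0,0,0,0,3,-1,0,0,0,0,0,2.5,-1,0,0,0,0,0,1.5,-1,0,0,0,0,0,0.8,-1,0,0,0,0,0,0,-1]
}}

```text
time_s: 9.62
ee_pos: [0.6508, -0.079, 0.0646]
tcp_rot: [-0.001, 0.709, 0.705, -0.001]
ft_force: [1.1, 1.0, 0.3]
width: 0.0852
gripper_force: 0.0
```

{"api": "step_arm", "payload": {
  "moves": [0,0,0,-0.2,0.1,0.5,-1,0,0,0,-0.2,0.1,0.3,-1,0,0,0,0,0,0,-1,0,0,0,0,0,0,1,0,0,0,0,0,0,1,0,0,0,0,0,0,1,0,0,0,0,0,0,1,0,0,0,0,0,0,1,0,0,0,0,0,0,1,0,0,0,0,0,0,1]
}}

```text
time_s: 10.45
ee_pos: [0.6544, -0.084, 0.0589]
tcp_rot: [0.0, 0.709, 0.705, 0.0]
ft_force: [-0.8, 0.1, 5.3]
width: 0.0323
gripper_force: 60.4
```

{"api": "step_arm", "payload": {
  "moves": [0,0,0,0,0,-1,1,0,0,0,0,0,-2,1,0,0,0,0,0,-3,1,0,0,0,0,0,-3,1,0,0,0,0,0,-3,1,0,0,0,0,0,-2,1,0,0,0,0,0,0,1]
}}

```text
time_s: 11.03
ee_pos: [0.6564, -0.0849, 0.2037]
tcp_rot: [0.003, 0.709, 0.705, 0.003]
ft_force: [0.6, -0.0, -1.4]
width: 0.0327
gripper_force: 59.8
```

{"api": "step_arm", "payload": {
  "moves": [0,0,0.01,-1.4,-1.4,0,1,0,0,0.01,-2.2,-2.2,0,1,0,0,0.01,-2.6,-2.6,0,1,0,0,0.01,-2.6,-2.6,0,1,0,0,0.01,-2.6,-2.6,0,1,0,0,0.01,-2.2,-2.2,0,1,0,0,0,-1.4,-1.6,0,1,0,0,0,-0.8,-1,0,1,0,0,0,0,0,0,1]
}}

```text
time_s: 11.78
ee_pos: [0.4836, -0.2374, 0.198]
tcp_rot: [-0.001, 0.732, 0.682, -0.0]
ft_force: [-0.2, 0.6, -0.7]
width: 0.0325
gripper_force: 59.9
```

Run:
```python
from h import *
s=sense();print(s['ee_pos'],s['tcp_rot']); c=snap('top','t2.png'); cv2.imwrite('pics/c2.png',cv2.resize(c['pixels'][100:290,195:475][:,:,::-1],None,fx=2.8,fy=2.8,interpolation=2))
```

```text
[ 0.48358758 -0.23738425  0.198043  ] [-6.40281661e-04  7.31594339e-01  6.81739829e-01 -3.45089403e-04]
```

View pics/c2.png

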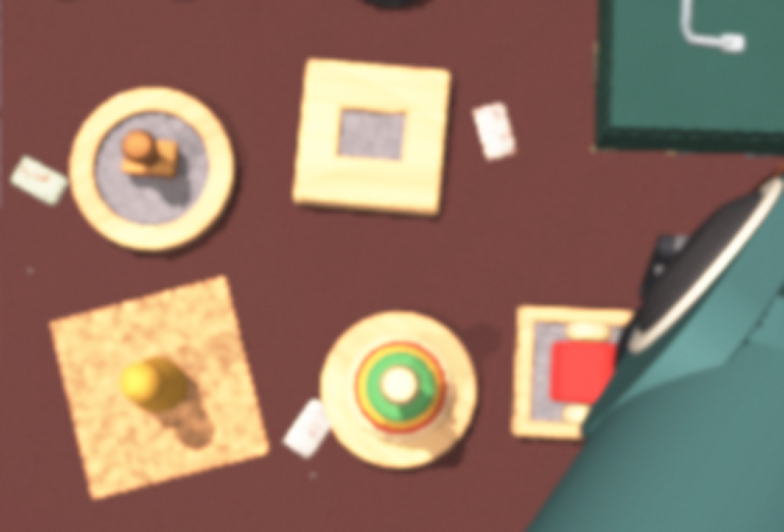

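The recess for the stamp is visible at (372,133), long side along image-horizontal and turned about 4.5°. The skittle is upright on the mat at (150,383) and the car is in hand above its stand.

{"api": "step_arm", "payload": {
  "moves": [0,0,0,-0.3,0.2,1.5,1,0,0,0,-0.3,0.2,2.5,1,0,0,0,-0.2,0.2,3,1,0,0,0,0,0,2.5,1,0,0,0,0,0,1.5,1,0,0,0,0,0,0.7,1,0,0,0,0,0,0,1]
}}

```text
time_s: 12.42
ee_pos: [0.4919, -0.2423, 0.0794]
tcp_rot: [-0.001, 0.729, 0.684, -0.001]
ft_force: [-0.2, -1.0, -0.8]
width: 0.0327
gripper_force: 59.8
```

{"api": "step_arm", "payload": {
  "moves": [0,0,0,-0.2,-0.15,0.5,1,0,0,0,-0.1,-0.1,0.6,1,0,0,0,0,0,0.5,1,0,0,0,0,0,0.3,1,0,0,0,0,0,0,1]
}}

```text
time_s: 12.83
ee_pos: [0.489, -0.2467, 0.062]
tcp_rot: [-0.0, 0.73, 0.683, 0.0]
ft_force: [-0.1, 0.8, -1.1]
width: 0.0325
gripper_force: 59.8
```

{"api": "step_arm", "payload": {
  "moves": [0,0,0,0.1,0,0.4,1,0,0,0,0,0,0.4,1,0,0,0,0,0,0.2,1,0,0,0,0,0,0,1]
}}

```text
time_s: 13.17
ee_pos: [0.4888, -0.2457, 0.0518]
tcp_rot: [-0.0, 0.73, 0.683, -0.0]
ft_force: [0.4, 0.4, -0.7]
width: 0.0327
gripper_force: 59.8
```

{"api": "step_arm", "payload": {
  "moves": [0,0,0,0,0,0.1,1,0,0,0,0,0,0,0,0,0,0,0,0,0,-1,0,0,0,0,0,0,-1,0,0,0,0,0,0,-1,0,0,0,0,0,-1,-1,0,0,0,0,0,-2,-1,0,0,0,0,0,-3,-1,0,0,0,0,0,-4,-1,0,0,0,0,0,-4,-1]
}}

```text
time_s: 14.0
ee_pos: [0.4882, -0.2459, 0.1929]
tcp_rot: [-0.001, 0.73, 0.683, -0.001]
ft_force: [1.0, 0.6, -0.0]
width: 0.0854
gripper_force: 0.0
```

{"api": "step_arm", "payload": {
  "moves": [0,0,-0.01,1.5,1,-2.5,-1,0,0,-0.01,2.5,1.8,-1,-1,0,0,-0.01,3.4,2.2,0,-1,0,0,-0.01,3.4,2.2,0,-1,0,0,-0.01,3.4,2.2,0,-1,0,0,-0.01,3.4,2.2,0,-1,0,0,0,3.4,1.7,0,-1,0,0,0,3,1.2,0,-1,0,0,0,1.8,0.5,0,-1,0,0,0,0,0,0,-1]
}}

```text
time_s: 14.83
ee_pos: [0.6472, 0.0141, 0.2263]
tcp_rot: [-0.001, 0.706, 0.708, 0.001]
ft_force: [0.2, 1.1, -0.7]
width: 0.0849
gripper_force: 0.0
```

Run:
```python
from h import *
s=sense();print(s['ee_pos'],s['tcp_rot']); c=snap('wrist','w3.png')
```

```text
[0.6472098  0.01405037 0.22629214] [-6.83399760e-04  7.06318742e-01  7.07893121e-01  8.34852043e-04]
```

View pics/w3.png

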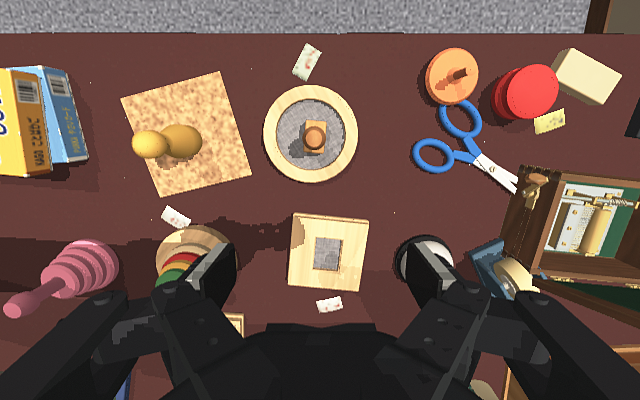

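The stamp handle top is at (315,138), with its block spanning columns 304 to 326 and rows 121 to 155. The empty stamp recess is centred at (327,255).

Run:
```python
from h import *
c=load('wrist');hsv=cv2.cvtColor(c['pixels'],cv2.COLOR_RGB2HSV);H,S,V=[hsv[:,:,i].astype(int) for i in range(3)]
def rect(b,f,z):
    m=np.zeros(H.shape,np.uint8);u0,v0,u1,v1=b;m[v0:v1,u0:u1]=f[v0:v1,u0:u1]
    p=max(cv2.findContours(m,cv2.RETR_EXTERNAL,cv2.CHAIN_APPROX_NONE)[0],key=cv2.contourArea)
    q=np.array([ray(c,*a,z)[:2]*1000 for a in p[:,0]],np.float32);return [np.round(x,1) for x in cv2.minAreaRect(q)]
print('block',rect((290,110,340,165),(S>90)&(H>5)&(H<25)&(V>60),.032))
print('handle',ray(c,315,137.5,.074))
print('recess',rect((305,230,350,280),(S<45),.018),ray(c,327,255,.018))
print('stand',rect((280,205,375,297),(V>110)&(H>10)&(H<35),.018))
```

```text
block [array([639.2,  67.3]), array([35.7, 26.1]), np.float64(84.7)]
handle [0.64142099 0.06780573 0.074     ]
recess [array([655.2, -81.4]), array([41.6, 31.4]), np.float64(84.5)] [ 0.65577547 -0.0840554   0.018     ]
stand [array([655.4, -81.2]), array([103.6,  97.3]), np.float64(84.0)]
```

{"api": "step_arm", "payload": {
  "moves": [0,0,0,1.2,-0.2,1,-1,0,0,0,1.6,-0.2,2,-1,0,0,0,1.2,-0.2,2.5,-1,0,0,0,0.8,0,2.5,-1,0,0,0,0.3,0,2,-1,0,0,0,0,0,1.5,-1,0,0,0,0,0,0.8,-1,0,0,0,0,0,0,-1]
}}

```text
time_s: 15.55
ee_pos: [0.6392, 0.057, 0.1017]
tcp_rot: [-0.001, 0.71, 0.704, -0.001]
ft_force: [-0.1, -0.5, -0.6]
width: 0.0854
gripper_force: 0.0
```

{"api": "step_arm", "payload": {
  "moves": [0,0,0,0.5,0.1,1.3,-1,0,0,0,0.4,0,1.5,-1,0,0,0,0,0,1.3,-1,0,0,0,0,0,0.8,-1,0,0,0,0,0,0.3,-1,0,0,0,0,0,0,-1]
}}

```text
time_s: 16.05
ee_pos: [0.6408, 0.067, 0.0501]
tcp_rot: [-0.0, 0.709, 0.705, -0.001]
ft_force: [-0.1, 0.2, 0.3]
width: 0.0853
gripper_force: 0.0
```

{"api": "step_arm", "payload": {
  "moves": [0,0,0,0,0,0,1,0,0,0,0,0,0,1,0,0,0,0,0,0,1,0,0,0,0,0,0,1,0,0,0,0,0,0,1,0,0,0,0,0,0,1,0,0,0,0,0,0,1,0,0,0,0,0,0,1]
}}

```text
time_s: 16.72
ee_pos: [0.6416, 0.0674, 0.0519]
tcp_rot: [-0.0, 0.709, 0.705, 0.0]
ft_force: [-1.9, -0.4, 6.0]
width: 0.0212
gripper_force: 58.5
```

{"api": "step_arm", "payload": {
  "moves": [0,0,0,0,0,-1,1,0,0,0,0,0,-2,1,0,0,0,0,0,-3,1,0,0,0,0,0,-3,1,0,0,0,-1,0,-1.5,1,0,0,0,-2.5,0.3,0,1,0,0,0,-3.5,0.4,0,1,0,0,0,-3.5,0.4,0,1,0,0,0,-2.5,0.2,0,1,0,0,0,-1.2,0,0,1]
}}

```text
time_s: 17.55
ee_pos: [0.653, -0.0808, 0.1567]
tcp_rot: [0.001, 0.711, 0.703, -0.001]
ft_force: [1.0, -0.5, -0.3]
width: 0.0211
gripper_force: 58.6
```

{"api": "step_arm", "payload": {
  "moves": [0,0,0,-0.5,0,0,1,0,0,0,0,0,1,1,0,0,0,0,0,1.5,1,0,0,0,0,0,1.5,1,0,0,0,0,0,1,1,0,0,0,0,0,0,1]
}}

```text
time_s: 18.05
ee_pos: [0.6514, -0.0774, 0.1022]
tcp_rot: [-0.003, 0.708, 0.706, -0.002]
ft_force: [-0.2, -0.1, -0.9]
width: 0.021
gripper_force: 58.7
```

Run:
```python
from h import *
s=sense();print(s['ee_pos'],s['tcp_rot']); c=snap('wrist','w4.png');cv2.imwrite('pics/w4c.png',cv2.resize(c['pixels'][100:300,220:440][:,:,::-1],None,fx=2.5,fy=2.5,interpolation=2))
```

```text
[ 0.65140875 -0.07743189  0.1021902 ] [-0.00254183  0.708439    0.70576482 -0.00193434]
```

View pics/w4c.png

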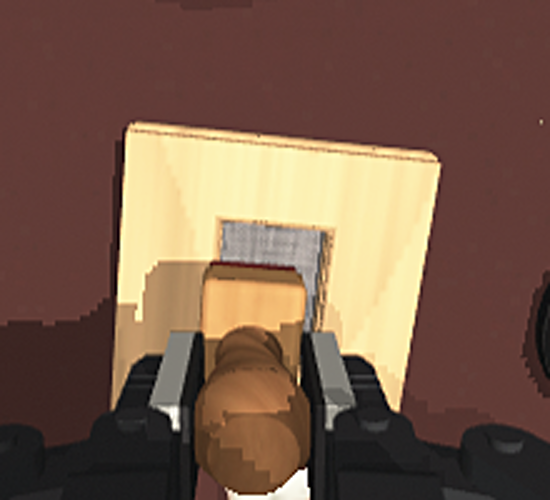

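The block hangs above the recess, its far edge at crop (205–305, 280) and turned about 3° from the stand. The recess's far edge runs from crop (218,218) to (333,228).

Run:
```python
from h import *
c=load('wrist')
for n,u,v,z in(('blk L',204,278,.082),('blk R',306,283,.082),('rec L',218,218,.018),('rec R',333,228,.018),('std L',130,122,.018),('std R',440,155,.018)): print(n,ray(c,220+u/2.5,100+v/2.5,z).round(4))
```

```text
blk L [ 0.6404 -0.0588  0.082 ]
blk R [ 0.6632 -0.0599  0.082 ]
rec L [ 0.6403 -0.0588  0.018 ]
rec R [ 0.6761 -0.0621  0.018 ]
std L [ 0.6143 -0.0293  0.018 ]
std R [ 0.7079 -0.0394  0.018 ]
```

{"api": "step_arm", "payload": {
  "moves": [0,0,0.02,-0.3,0.3,0.5,1,0,0,0.02,-0.2,0.2,0.8,1,0,0,0,0,0,0.8,1,0,0,0,0,0,0.6,1,0,0,0,0,0,0.3,1,0,0,0,0,0,0,1]
}}

```text
time_s: 18.6
ee_pos: [0.6578, -0.0847, 0.0752]
tcp_rot: [-0.001, 0.723, 0.691, -0.001]
ft_force: [0.8, 0.2, -0.3]
width: 0.021
gripper_force: 58.7
```

{"api": "step_arm", "payload": {
  "moves": [0,0,0,0.1,-0.1,0.5,1,0,0,0,0,0,0.6,1,0,0,0,0,0,0.5,1,0,0,0,0,0,0.3,1,0,0,0,0,0,0.1,1,0,0,0,0,0,0,1]
}}

```text
time_s: 19.1
ee_pos: [0.6574, -0.0838, 0.0559]
tcp_rot: [-0.0, 0.723, 0.691, -0.0]
ft_force: [0.0, -0.4, 0.2]
width: 0.0208
gripper_force: 58.7
```

{"api": "step_arm", "payload": {
  "moves": [0,0,0,0,0,0.2,1,0,0,0,0,0,0.15,1,0,0,0,0,0,0,1]
}}

```text
time_s: 19.35
ee_pos: [0.6575, -0.0837, 0.0526]
tcp_rot: [-0.0, 0.723, 0.691, -0.0]
ft_force: [-0.3, -0.8, 0.0]
width: 0.0209
gripper_force: 58.7
```

{"api": "step_arm", "payload": {
  "moves": [0,0,0,0,0,0.05,0.5,0,0,0,0,0,0,-1,0,0,0,0,0,0,-1,0,0,0,0,0,0,-1,0,0,0,0,0,0,-1,0,0,0,0,0,-1,-1,0,0,0,0,0,-2,-1,0,0,0,0,0,-3,-1,0,0,0,0,0,-4,-1,0,0,0,0,0,-4,-1]
}}

```text
time_s: 20.18
ee_pos: [0.6569, -0.0839, 0.1939]
tcp_rot: [-0.0, 0.723, 0.69, -0.001]
ft_force: [1.8, 0.0, -0.2]
width: 0.0854
gripper_force: 0.0
```

{"api": "step_arm", "payload": {
  "moves": [0,0,-0.01,0,-1,-2.5,-1,0,0,-0.01,-0.3,-2,-1,-1,0,0,-0.01,-0.3,-3,0,-1,0,0,-0.01,-0.3,-3,0,-1,0,0,0,-0.3,-3,0,-1,0,0,0,-0.2,-2.5,0,-1,0,0,0,0,-1.5,0,-1,0,0,0,0,-0.6,0,-1,0,0,0,0,0,0,-1]
}}

```text
time_s: 20.93
ee_pos: [0.4907, -0.0948, 0.2281]
tcp_rot: [-0.0, 0.709, 0.705, 0.001]
ft_force: [0.5, -0.0, 0.7]
width: 0.0858
gripper_force: 0.0
```

{"api": "step_arm", "payload": {
  "moves": [0,0,0,-0.2,-0.3,1,-1,0,0,0,-0.2,-0.3,1.8,-1,0,0,0,-0.1,-0.2,2,-1,0,0,0,0,0,2,-1,0,0,0,0,0,1.5,-1,0,0,0,0,0,0.8,-1,0,0,0,0,0,0,-1]
}}

```text
time_s: 21.52
ee_pos: [0.4827, -0.0999, 0.1342]
tcp_rot: [-0.001, 0.709, 0.705, -0.002]
ft_force: [-0.1, -0.1, -0.3]
width: 0.0854
gripper_force: 0.0
```

{"api": "step_arm", "payload": {
  "moves": [0,0,0,0,0,0.9,-1,0,0,0,0,0,0.9,-1,0,0,0,0,0,0.6,-1,0,0,0,0,0,0,1,0,0,0,0,0,0,1,0,0,0,0,0,0,1,0,0,0,0,0,0,1,0,0,0,0,0,0,1,0,0,0,0,0,0,1,0,0,0,0,0,0,1]
}}

```text
time_s: 22.35
ee_pos: [0.4838, -0.0999, 0.113]
tcp_rot: [0.0, 0.709, 0.705, 0.001]
ft_force: [-0.8, -0.1, 5.7]
width: 0.0196
gripper_force: 58.5
```

{"api": "step_arm", "payload": {
  "moves": [0,0,0,0,0,0,1]
}}

```text
time_s: 22.43
ee_pos: [0.4838, -0.0998, 0.1129]
tcp_rot: [0.0, 0.709, 0.705, 0.001]
ft_force: [-1.6, 0.0, 6.3]
width: 0.0196
gripper_force: 58.5
```

{"api": "step_arm", "payload": {
  "moves": [0,0,0,0,0,-1,1,0,0,0,0,0,-2,1,0,0,0,0,0,-3,1,0,0,0,0,0,-3,1,0,0,0,0,0,-2,1,0,0,0,0,0,-0.8,1,0,0,0,0,0,0,1]
}}

```text
time_s: 23.02
ee_pos: [0.4842, -0.0997, 0.232]
tcp_rot: [0.001, 0.709, 0.705, 0.002]
ft_force: [0.8, -0.7, -1.3]
width: 0.0193
gripper_force: 58.8
```

{"api": "step_arm", "payload": {
  "moves": [0,0,0,1.2,1,0,1,0,0,0,2.2,1.8,0,1,0,0,0,2.8,2.5,0,1,0,0,0,2.8,2.5,0,1,0,0,0,2.8,2.5,0,1,0,0,0,2.2,2,0,1,0,0,0,1.6,1.5,0,1,0,0,0,0.8,0.8,0,1,0,0,0,0,0,0,1]
}}

```text
time_s: 23.77
ee_pos: [0.6306, 0.0665, 0.2276]
tcp_rot: [-0.001, 0.708, 0.706, -0.001]
ft_force: [-1.1, 0.1, -1.4]
width: 0.0194
gripper_force: 58.9
```

{"api": "step_arm", "payload": {
  "moves": [0,0,0,0,0,0.5,1,0,0,0,0,0,1,1,0,0,0,0,0,1,1,0,0,0,0,0,0.5,1,0,0,0,0,0,0,1]
}}

```text
time_s: 24.18
ee_pos: [0.6287, 0.0625, 0.1985]
tcp_rot: [-0.001, 0.71, 0.704, -0.001]
ft_force: [0.3, 0.6, -1.6]
width: 0.0194
gripper_force: 58.9
```

{"api": "step_arm", "payload": {
  "moves": [0,0,0,0.4,0.4,0.8,1,0,0,0,0.3,0.3,1.5,1,0,0,0,0,0,1.8,1,0,0,0,0,0,1.5,1,0,0,0,0,0,0.8,1,0,0,0,0,0,0.3,1,0,0,0,0,0,0,1]
}}

```text
time_s: 24.77
ee_pos: [0.6371, 0.0704, 0.1322]
tcp_rot: [-0.0, 0.709, 0.705, -0.001]
ft_force: [1.2, 0.0, -0.3]
width: 0.0197
gripper_force: 58.9
```

{"api": "step_arm", "payload": {
  "moves": [0,0,0,-0.1,-0.2,0.5,1,0,0,0,0,0,0.5,1,0,0,0,0,0,0.4,1,0,0,0,0,0,0.2,1,0,0,0,0,0,0,1]
}}

```text
time_s: 25.18
ee_pos: [0.6351, 0.0694, 0.1169]
tcp_rot: [-0.0, 0.709, 0.705, -0.0]
ft_force: [-1.0, -0.6, -2.0]
width: 0.0196
gripper_force: 58.9
```

Run:
```python
from h import *
s=sense();print(s['ee_pos'],s['tcp_rot']); c=snap('wrist','w5.png');cv2.imwrite('pics/w5c.png',cv2.resize(c['pixels'][60:320,200:460][:,:,::-1],None,fx=2.2,fy=2.2,interpolation=2))
```

```text
[0.63509874 0.06939596 0.11693212] [-1.86217665e-04  7.09222756e-01  7.04984411e-01 -1.66975658e-04]
```

View pics/w5c.png

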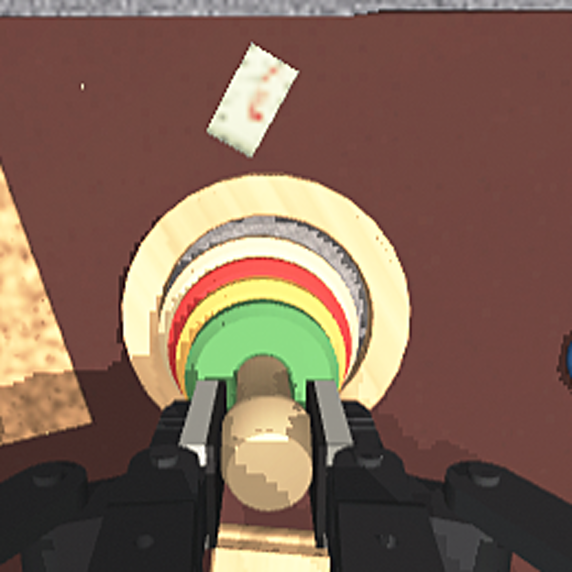

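The tower base sits a little left in the recess. The white rim's far edge is at crop (258,238), against the recess far edge at (266,214). The stand spans columns 122 to 410.

Run:
```python
from h import *
c=load('wrist')
for n,u,v,z in(('base far',259,238,.022),('base L',161,320,.024),('base R',357,320,.024),('rec far',266,214,.018),('std far',266,174,.018),('std L',122,310,.018),('std R',410,310,.018)): print(n,ray(c,200+u/2.2,60+v/2.2,z).round(4))
```

```text
base far [0.6327 0.1012 0.022 ]
base L [0.5959 0.0709 0.024 ]
base R [0.669  0.0705 0.024 ]
rec far [0.6353 0.1094 0.018 ]
std far [0.6353 0.1238 0.018 ]
std L [0.5801 0.0733 0.018 ]
std R [0.6901 0.0727 0.018 ]
```

{"api": "step_arm", "payload": {
  "moves": [0,0,0,0.3,0.25,0,1,0,0,0,0,0,0.3,1,0,0,0,0,0,0.4,1,0,0,0,0,0,0.2,1,0,0,0,0,0,0,1]
}}

```text
time_s: 25.65
ee_pos: [0.6373, 0.0723, 0.1075]
tcp_rot: [-0.0, 0.709, 0.705, -0.001]
ft_force: [-1.4, -0.1, -1.9]
width: 0.0195
gripper_force: 58.9
```

{"api": "step_arm", "payload": {
  "moves": [0,0,0,0,0,0.2,1,0,0,0,0,0,0.1,1,0,0,0,0,0,0,1]
}}

```text
time_s: 25.9
ee_pos: [0.6379, 0.0722, 0.1054]
tcp_rot: [0.0, 0.709, 0.705, 0.0]
ft_force: [0.3, 0.2, -1.5]
width: 0.0192
gripper_force: 58.9
```

{"api": "step_arm", "payload": {
  "moves": [0,0,0,0,0,0.1,1,0,0,0,0,0,0,0.3,0,0,0,0,0,0,-1,0,0,0,0,0,0,-1,0,0,0,0,0,0,-1,0,0,0,0,0,0,-1,0,0,0,0,0,-1,-1,0,0,0,0,0,-2,-1,0,0,0,0,0,-3,-1,0,0,0,0,0,-3,-1]
}}

```text
time_s: 26.73
ee_pos: [0.6373, 0.0721, 0.1953]
tcp_rot: [-0.0, 0.709, 0.705, -0.001]
ft_force: [1.3, -0.2, -0.2]
width: 0.085
gripper_force: 0.0
```

{"api": "step_arm", "payload": {
  "moves": [0,0,0,0,0,-3,-1,0,0,0,0,-1,-1,-1,0,0,0,-0.2,-2,0,-1,0,0,0,-0.3,-3,0,-1,0,0,0,-0.3,-3.5,0,-1,0,0,0,-0.2,-2.8,0,-1,0,0,0,0,-1.8,0,-1,0,0,0,0,-0.8,0,-1,0,0,0,0,0,0,-1]
}}

```text
time_s: 27.48
ee_pos: [0.4878, 0.0635, 0.2351]
tcp_rot: [-0.001, 0.709, 0.705, 0.001]
ft_force: [0.4, 0.1, 0.1]
width: 0.0854
gripper_force: 0.0
```

{"api": "step_arm", "payload": {
  "moves": [0,0,0,-0.2,-0.1,1.5,-1,0,0,0,0,0,3,-1,0,0,0,0,0,3,-1,0,0,0,0,0,3,-1,0,0,0,0,0,2.5,-1,0,0,0,0,0,1.3,-1,0,0,0,0,0,0.6,-1,0,0,0,0,0,0,-1]
}}

```text
time_s: 28.15
ee_pos: [0.4884, 0.0608, 0.0841]
tcp_rot: [0.0, 0.709, 0.705, -0.001]
ft_force: [-0.5, 0.0, -0.2]
width: 0.0854
gripper_force: 0.0
```

{"api": "step_arm", "payload": {
  "moves": [0,0,0,0,-0.1,0.6,-1,0,0,0,0,0,0.4,-1,0,0,0,0,0,0,1,0,0,0,0,0,0,1,0,0,0,0,0,0,1,0,0,0,0,0,0,1,0,0,0,0,0,0,1,0,0,0,0,0,0,1,0,0,0,0,0,0,1,0,0,0,0,0,0,1]
}}

```text
time_s: 28.98
ee_pos: [0.4868, 0.0614, 0.0758]
tcp_rot: [-0.0, 0.709, 0.705, 0.0]
ft_force: [-2.4, 0.8, 4.8]
width: 0.0223
gripper_force: 58.4
```

{"api": "step_arm", "payload": {
  "moves": [0,0,0,0,0,-1,1,0,0,0,0,0,-2,1,0,0,0,0,0,-3,1,0,0,0,0,0,-2.5,1,0,0,0,-1,0,-1,1,0,0,0,-2.5,-0.1,0,1,0,0,0,-3.5,-0.2,0,1,0,0,0,-3.5,-0.2,0,1,0,0,0,-3,-0.1,0,1,0,0,0,-1.8,0,0,1]
}}

```text
time_s: 29.82
ee_pos: [0.4788, -0.0958, 0.1706]
tcp_rot: [0.001, 0.711, 0.704, -0.0]
ft_force: [-0.3, -0.0, -1.0]
width: 0.0222
gripper_force: 58.7
```

{"api": "step_arm", "payload": {
  "moves": [0,0,0,-0.6,0,1,1,0,0,0,0,0,2,1,0,0,0,0,0,2,1,0,0,0,0,0,0.8,1,0,0,0,0,0,0,1]
}}

```text
time_s: 30.23
ee_pos: [0.4782, -0.0981, 0.1107]
tcp_rot: [-0.001, 0.709, 0.705, -0.002]
ft_force: [-0.2, 0.3, -0.5]
width: 0.0226
gripper_force: 58.7
```

Run:
```python
from h import *
s=sense();print(s['ee_pos'],s['tcp_rot']); c=snap('wrist','w6.png');cv2.imwrite('pics/w6c.png',cv2.resize(c['pixels'][60:320,200:460][:,:,::-1],None,fx=2.2,fy=2.2,interpolation=2))
```

```text
[ 0.47815524 -0.09806538  0.11074144] [-0.00128765  0.70948534  0.7047174  -0.00151337]
```

View pics/w6c.png

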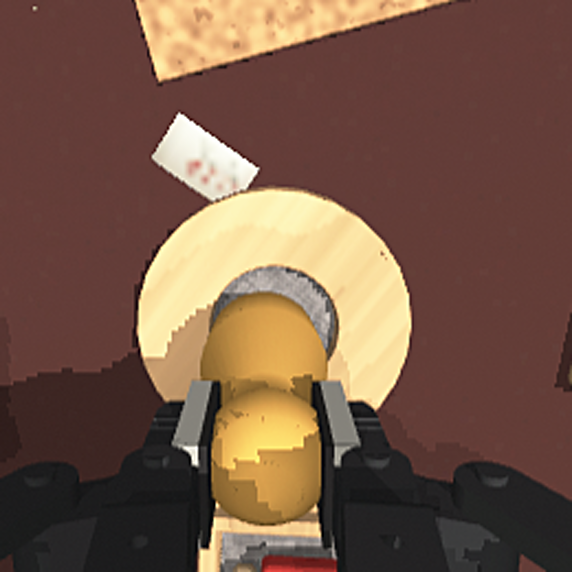

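The skittle body spans columns 202 to 328 with its far edge at (265,290). The stand spans columns 137 to 412 with its top at row 188, and the recess far edge is at (277,266).

Run:
```python
from h import *
c=load('wrist')
for n,u,v,z in(('foot far',265,290,.045),('body L',202,360,.055),('body R',328,360,.055),('rec far',276,265,.018),('std far',275,188,.018),('std L',137,325,.018),('std R',412,325,.018),('rec R',338,330,.018)): print(n,ray(c,200+u/2.2,60+v/2.2,z).round(4))
```

```text
foot far [ 0.4776 -0.0789  0.045 ]
body L [ 0.4576 -0.0993  0.055 ]
body R [ 0.4975 -0.0994  0.055 ]
rec far [ 0.4816 -0.0759  0.018 ]
std far [ 0.4812 -0.0483  0.018 ]
std L [ 0.4295 -0.0984  0.018 ]
std R [ 0.5323 -0.0989  0.018 ]
rec R [ 0.5047 -0.1007  0.018 ]
```

{"api": "step_arm", "payload": {
  "moves": [0,0,0,-0.1,0.2,0.3,1,0,0,0,-0.1,0.15,0.5,1,0,0,0,0,0,0.4,1,0,0,0,0,0,0.2,1,0,0,0,0,0,0,1]
}}

```text
time_s: 30.7
ee_pos: [0.4831, -0.0997, 0.098]
tcp_rot: [-0.0, 0.709, 0.705, -0.0]
ft_force: [0.3, -0.3, -1.2]
width: 0.0221
gripper_force: 58.7
```

{"api": "step_arm", "payload": {
  "moves": [0,0,0,0,-0.1,0.3,1,0,0,0,0,0,0.4,1,0,0,0,0,0,0.4,1,0,0,0,0,0,0.2,1,0,0,0,0,0,0,1]
}}

```text
time_s: 31.12
ee_pos: [0.4819, -0.0997, 0.0847]
tcp_rot: [-0.0, 0.709, 0.705, -0.0]
ft_force: [-0.4, -0.0, -0.0]
width: 0.0221
gripper_force: 58.7
```

{"api": "step_arm", "payload": {
  "moves": [0,0,0,0,0,0.15,1,0,0,0,0,0,0,1,0,0,0,0,0,0,0.3,0,0,0,0,0,0,-1,0,0,0,0,0,0,-1,0,0,0,0,0,0,-1,0,0,0,0,0,0,-1,0,0,0,0,0,-1,-1,0,0,0,0,0,-2,-1,0,0,0,0,0,-3,-1]
}}

```text
time_s: 31.95
ee_pos: [0.4807, -0.0997, 0.1434]
tcp_rot: [-0.001, 0.709, 0.705, -0.002]
ft_force: [0.4, 0.3, -0.2]
width: 0.0856
gripper_force: 0.0
```

{"api": "step_arm", "payload": {
  "moves": [0,0,0,0,0,-3,-1,0,0,0,0,0,-3,-1,0,0,0,2,-0.3,-3,-1,0,0,0,4,-0.5,0,-1,0,0,0,4,-0.5,0,-1,0,0,0,4,-0.5,0,-1,0,0,0,4,-0.5,0,-1,0,0,0,4,-0.5,0,-1,0,0,0,4,-0.5,0,-1,0,0,0,4,-0.5,0,-1]
}}

```text
time_s: 32.78
ee_pos: [0.4455, 0.2022, 0.2348]
tcp_rot: [-0.0, 0.709, 0.705, 0.001]
ft_force: [0.9, -0.5, -0.4]
width: 0.0854
gripper_force: 0.0
```

{"api": "step_arm", "payload": {
  "moves": [0,0,0,3,-0.3,0,-1,0,0,0,1.5,0,0,-1,0,0,0,0,0,0,-1]
}}

```text
time_s: 33.03
ee_pos: [0.4428, 0.2491, 0.2342]
tcp_rot: [0.0, 0.707, 0.707, 0.0]
ft_force: [0.4, -0.1, 1.3]
width: 0.0853
gripper_force: 0.0
```

Run:
```python
from h import *
s=sense();print(s['ee_pos']); c=snap('top','t3.png'); d=snap('scene','s3.png')
a=cv2.resize(c['pixels'][60:290,195:475],None,fx=1.4,fy=1.4,interpolation=2)
b=cv2.resize(d['pixels'][120:350,220:500],None,fx=1.4,fy=1.4,interpolation=2)
cv2.imwrite('pics/c3.png',np.hstack([a,b])[:,:,::-1])
```

```text
[0.44280056 0.24909335 0.23415601]
```

View pics/c3.png

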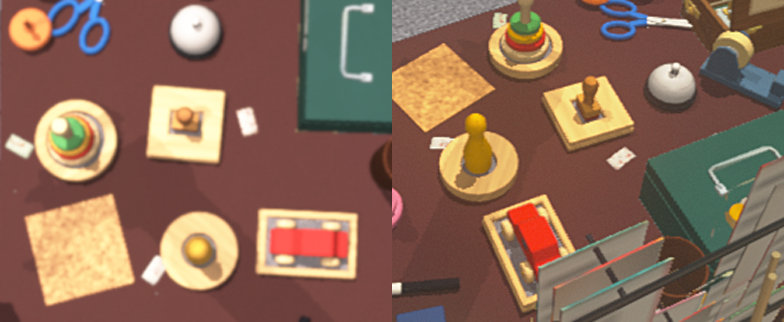

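Top view on the left and scene view on the right. The car (308,243), skittle (200,250), stamp (185,122) and tower (72,138) all stand upright in their own recesses. The bell is still at (196,30) and the mat is empty.

```bash
python3 -c "
from station import *
print(hand_in())"
```

```text
the job is handed in; nothing more can be done
None
```

All four samples stand upright in their own stands, nothing was knocked over, the bell was not touched, and the job was handed in at about 33 s.

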